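# Clamp a lens with the two-stage lever

## Robot

A 6-joint arm with a two-finger parallel gripper is mounted at the origin on the work surface. World frame = base frame: x ahead of the robot, y to its left, z up, the work surface at z = 0. Lengths are in m, angles in degrees, forces in N, time in s.
With the tool pointing down it reaches from about 0.425 to 0.95 m from the base axis. Payload 14.7 kg.
Tool frame: the origin (TCP) lies on the centre line of the jaws, within the pads' length; the fingertips stand 14 mm ahead of it and the grasp point (between the pads) lies 5 mm behind it (robot.tips_ahead is the distance from the TCP to the fingertips, in m); x points along the fingers, y is the direction in which the jaws open and shut, and the axes are right-handed (so a half turn about x gives the same grasp; the last joint's range is limited). The gripper opens to 85 mm and grips with 20 to 120 N. Pads are 22 mm wide; open, the fingers measure 114 mm over their backs; the gripper's body (76 mm by 85 mm) begins 54 mm behind the grasp point. The pads swing forward as they close: fully open they stand 13 mm farther back than shut.
Start: joints at [70.955, 27.513, 91.461, -0, 61.026, -2.67], TCP at [0.183, 0.624, 0.245] pointing down, gripper open.
Joint ranges: [-157.49, 157.49], [-46.99, 117.5], [13.45, 153.17], [-89.5, 269.5], [5.16, 153.95], [-167.48, 167.48]. Speed limits (degrees/s): [108.29, 108.29, 136.94, 172.46, 172.46, 172.46].

## Interface

Orientations are given as [roll, pitch, yaw] about the fixed x, y, z axes, in that order (R = Rz(yaw) Ry(pitch) Rx(roll)).
In Python, from workcell import robot gives the robot as it stands.
- The arm moves only by the tool send_rows, never from a script. Its argument "steps" is a list of rows, each a list of 5 numbers: the shift along the tool's x, y, z in units of 40 mm (1.0 is 40 mm), then the turn about the tool's x in units of 10 degrees (1.0 is 10 degrees), then the finger opening in mm, from 0 to 85.4. In form: [[tx, ty, tz, twist, hand], ...]. A call has exactly 5 rows; each row shifts and turns the commanded pose from where the row before left it, along the tool's axes as they then stand; what a row does not reach is not made up. A row lasts 1/8 s, in which the tool goes at most 62.5 mm and 10.7 degrees, less where a joint would pass 70% of its speed; a pose out of reach is approached as far as the arm can. A call is refused whole if a number of a shift passes 1 or a number of a turn 1, either way. A call with a gripper value outside its range is refused whole. The fingers move at their own pace and stop on an object; the grip force is fixed at half the most. Time passes only in rows, so rows that do not move let the fingers close, or fill a call up. It gives the time, the measured TCP pose, the force and the opening at its end, in the units of the state.
- robot.observe(): the state, without advancing time (a new reading comes with each control period).
- robot.grab_frame(name): name is "scene" or "side" or "wrist"; returns a dict with "img" (420x560x3 uint8, red, green, blue), "z_map" (420x560 float32, m along the optical axis (not along the pixel's ray), 0 where there is no reading), "fx", "fy", "cx", "cy" (pixels), "k1" (the pictures are not rectified: a ray, as slopes to the right and down, at radius r is drawn at 1 + k1 r^2 times it, then the intrinsics apply), "origin" and "rotation" of the camera in the world; the wrist camera has in their place "T_tool_cam" (4x4, takes a point from camera to tool coordinates, whose origin is the TCP and whose axes are the tool frame's). Camera axes: x right, y down, z forward; pixel columns grow to the right and rows downward; lengths in m; the calibration is good to about 2 mm. A picture is of the moment at which its call begins: read the wrist's pose just before it.
- robot.job_done(): hands the job in, once; it reports no verdict.
The state is a dict: "t": time; "joints": joint angles; "qd": joint speeds; "effort": joint torques, N m; "position": TCP position; "tcp_rot": TCP orientation; "force": force on the tool from outside, world axes, zero at the start; "moment": the same for the moment, N m; "width": finger opening in m.
Only numpy, scipy, OpenCV 4.12 (cv2) and the standard library are available. Lean on these libraries where they do the work, as an engineer would, in place of code of your own. Each camera call takes 0.05 s, during which the arm holds its last target. There are 200 camera calls.

## Task

Clamp the large rimmed lens in the grey lens stand: with the fingertips push it along its channel until it rests against both stop pins under the presser, then push the black lever on from its off position, past the first detent, all the way to the second stop, so that the presser's pad bears down on the lens. Only push: do not lift the lens, do not push on the presser arm itself, and leave the other things on the table where they are. Finish with the hand clear of everything.

Things in the scene. Friction and masses are not known exactly. Their poses are not given: they have to be found in the camera images.
- stand: fixed grey lens stand, 220 (x) x 240 (y) x 30 mm; origin at the centre of its underside on the table; deck 30 mm up. Its x axis (roughly away from the robot, yaw up to 0.3 rad) is the way lens and lever are pushed. Lens channel: x -55 to 35, centred on y 25 mm, between rails 6 mm high and 71 mm apart. Lever slot: along x at y -75 mm, deck clear 25 mm either side; stop block 8 mm high at its far end
- nest (a point): point on the deck where the centre of the lens belongs when home, at (40, 25, 30) mm in the stand, axes as the stand. Just beyond it two upright steel pins, 8 mm across and 8 mm high, 40 degrees to either side of the stand x axis, stop and centre the lens
- lens_mid (a point): centre (half-way up, 4 mm above the deck) of the loose lens to be clamped: yellowed glass in a round steel rim, 65 mm across, 8 mm thick, 50 g, lying flat on the deck in the channel, 50 to 70 mm short of its home. It slides easily (under 1 N)
- lever_grip (a point): centre of the lever's black thumb piece, 12 (stand x) x 26 (stand y) x 30 mm high, its centre 27 mm above the deck, its lower edge 12 mm above the deck; the thumb piece stands on an 8 mm square stem in the slot
- lever (a joint): travel of the lever along the stand's x axis, m: about 0 = off (start, presser up), 0.030 = first detent (presser half down), 0.060 = second stop, a hard stop where it also latches (presser clamps). It is drawn towards the nearest of these three; pushing over each hump takes roughly 6 to 12 N, and it stays where it latches
- presser: aluminium presser arm with an 18 mm rubber pad, driven down 18 mm by the lever; origin at the foot of its guide post, (95, 25, 30) mm in the stand when raised. The arm reaches back from the post to the pad above the nest. Raised, above the deck: pad underside 24 mm, arm 37 to 46, post top 52, pad stem top 56. Not to be pushed on
- trial_lens_a: small trial lens, 38 mm across and 5 mm thick, steel rim with a little tab, lying on the table to the lever side (-y) of the stand; bystander; origin at the centre of its underside
- trial_lens_b: second small trial lens, same 38 mm size, lying on the table on the near side of the stand; bystander; origin at the centre of its underside
- ruler: ivory plastic pupil ruler 160 x 28 x 3 mm lying on the table to the +y side of the stand; bystander; origin at the centre of its underside
- trial_frame: nickel trial frame, two round eyes, about 130 mm wide and 10 mm high (its nose post 20 mm), lying on the table beyond the stand; bystander; origin midway between the eyes, on the table
- spray: white lens-cleaner bottle, 40 mm across, 110 mm tall, standing on the table to the lever side (-y) of the stand; bystander; origin at the centre of its underside
- driver: small screwdriver, 120 mm long, lying on the table to the +y side of the stand, near its robot end; bystander; origin at its middle, on the table
- lens: the same lens as a body; origin at the centre of its underside

How it is judged (in metres and radians):
On the way, in this order (a step that is already met when the one before it is completed fails the run):
1. the lens is home against the pins while the lever is still off (horizontal distance between lens_mid and nest below 0.004 m and value of joint lever below 0.012 m), for 0.2 s.
2. the lever is at its second stop with the lens home (horizontal distance between lens_mid and nest below 0.004 m and value of joint lever above 0.056 m), for 0.2 s.
At the end, for the whole second after the job is handed in: The lens's centre is within 4 mm (horizontally) of its home and the lens lies flat on the deck; the lever rests at its second stop (travel over 56 of 60 mm), and the pad presses on the lens with more than 1 N (all of step 2 and contact force between presser and lens above 1 N and z of lens_mid in the frame of stand below 0.038 m and velocity of joint lever below 0.005 m/s); the robot touches nothing.
It fails at once if the lens was lifted or tipped up (centre more than 8 mm above where it lies, or tilted over 0.3 rad) (z of lens_mid in the frame of stand above 0.042 m or angle between lens_mid's own z axis and vertical above 0.3 rad).
It fails at once if the robot pushed on the presser (over 3 N) (contact force between any of the fingers, the arm and presser above 3 N).
It fails at once if another thing on the table was moved more than 15 mm (distance of any of trial_lens_a, trial_lens_b, ruler, trial_frame, spray, driver from where it was at the start of the episode above 0.015 m).
It also fails if it takes over 45 s, if anything falls off the work surface, if the arm or the gripper's body presses on something with over 40 N, if the wrist force passes 120 N, or if a joint passes its speed limit or range.

## Working session

There is one attempt and no reset: what is moved stays moved. The work goes in short steps, Python scripts to look and compute and a tool call to move; the robot and the scene stay as the last step left them, time stands still between calls to the robot, and variables do not carry over. Pictures are saved under pics/ and viewed, about 8 in all and at most 12, crops included, and the job is handed in when it is done.

Besides the shell and the picture viewer there is one more tool, called by a JSON object that holds its "api" and its "payload". send_rows: Moves the arm, as the interface text tells. Its arguments: {"type":"object","properties":{"steps":{"type":"array"}},"required":["steps"]}

```bash
ls; mkdir -p pics; cat > h.py <<'E'
import numpy as np, cv2
from workcell import robot
from scipy.spatial.transform import Rotation as R
def snap(n):
    s=robot.observe(); f=robot.grab_frame(n)
    if 'T_tool_cam' in f:
        T=np.eye(4);T[:3,:3]=rot(s);T[:3,3]=s['position'];T=T@np.array(f['T_tool_cam'])
    else:
        T=np.eye(4);T[:3,:3]=np.array(f['rotation']);T[:3,3]=f['origin']
    f['T']=T; return f
def rot(s):
    r=np.array(s['tcp_rot']); return r if r.shape==(3,3) else R.from_euler('xyz',r,degrees=True).as_matrix()
def cloud(f):
    h,w=f['z_map'].shape
    v,u=np.mgrid[:h,:w]
    K=np.array([[f['fx'],0,f['cx']],[0,f['fy'],f['cy']],[0,0,1.]])
    p=np.stack([u,v],-1).reshape(-1,1,2).astype(float)
    s=cv2.undistortPoints(p,K,np.array([f['k1'],0,0,0.])).reshape(h,w,2)
    z=f['z_map'][...,None]
    P=np.concatenate([s*z,z],-1)
    W=P@f['T'][:3,:3].T+f['T'][:3,3]; W[f['z_map']<=0]=np.nan
    return W
def save(f,n): cv2.imwrite('pics/'+n,cv2.cvtColor(f['img'],cv2.COLOR_RGB2BGR))
E
python3 - <<'E'
from h import *
s=robot.observe(); print(s)
for n in ('scene','side'):
    f=snap(n); save(f,n+'0.png'); np.save(n+'0.npy',cloud(f)); print(n,f['origin'],f['k1'],f['fx'])
a=cv2.imread('pics/scene0.png')
E
```

```text
pics
{'t': 0.0, 'joints': array([ 7.09542224e+01,  2.75517787e+01,  9.14952802e+01,  1.32853506e-03,
        6.10251376e+01, -2.67067171e+00]), 'qd': array([-0.27244683, -0.0754745 , -0.01211154, -0.07089592, -0.09415636,
        0.05209887]), 'effort': array([-3.68498848e-03, -9.50656199e+01, -4.30139995e+01, -2.48111073e-04,
        1.32584560e-02,  3.69716997e-05]), 'position': array([0.18309823, 0.62325379, 0.24464064]), 'tcp_rot': array([ -93.59231539,   89.92779408, -109.96806561]), 'force': array([ 0.09321633,  0.50258848, -0.21704257]), 'moment': array([-0.03258216, -0.01243896, -0.00928511]), 'width': 0.08522296401672892}
scene [1.29865378 0.34796116 0.61642776] -0.04066461016187377 428.5532629441238
side [ 0.17278153 -0.35389817  0.53855533] -0.06959585516288112 407.8077285818225
```

View pics/scene0.png

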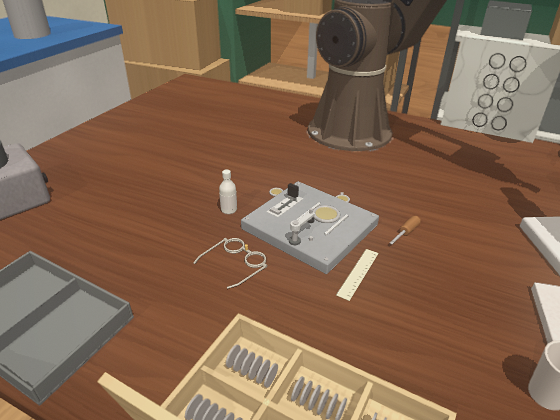

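View pics/side0.png

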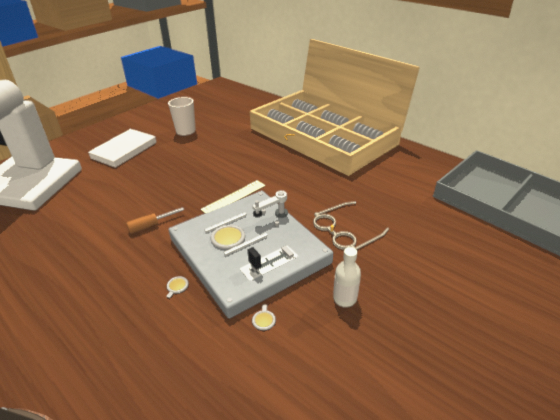

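The stand is at about (310,222) in the scene view and (250,248) in the side view, with the lens at (327,213) and (228,237), and the black lever at (293,190) and (255,258). Next I fit the stand, lens and lever from the clouds.

```bash
cat > m.py <<'E'
from h import *
def inst(W,o,yaw):
    c,s=np.cos(yaw),np.sin(yaw); d=W-np.r_[o,0]
    return np.stack([c*d[...,0]+s*d[...,1],-s*d[...,0]+c*d[...,1],d[...,2]],-1)
E
python3 - <<'E'
from m import *
for n,(u,v) in (('scene',(310,222)),('side',(250,248))):
    W=np.load(n+'0.npy'); img=cv2.imread(f'pics/{n}0.png')
    z=W[...,2]; m=(z>.02)&(z<.037)
    m=m.astype(np.uint8); k,l=cv2.connectedComponents(m)
    L=l[v-12:v+12,u-12:u+12]; lab=np.bincount(L[L>0]).argmax(); mm=l==lab
    P=W[mm]; print(n,'deck z',np.median(P[:,2]),len(P))
    (cx,cy),(a,b),ang=cv2.minAreaRect((P[:,:2]*1000).astype(np.float32)); print(cx,cy,a,b,ang)
    yaw=np.radians(ang if abs(ang)<45 else ang-90); o=np.r_[cx,cy]/1000
    S=inst(W,o,yaw)*1000
    hsv=cv2.cvtColor(img,cv2.COLOR_BGR2HSV)
    inb=(abs(S[...,0])<110)&(abs(S[...,1])<120)
    yl=inb&(hsv[...,1]>80)&(abs(hsv[...,0].astype(int)-25)<10)&(S[...,2]>30)&(S[...,2]<45)
    bk=inb&(hsv[...,2]<60)&(S[...,2]>40)&(S[...,2]<80)&(abs(S[...,1]+75)<30)
    for nm,q in (('lens',yl),('lever',bk)):
        p=S[q]; print(nm,len(p),p.min(0).round(1),p.max(0).round(1),p.mean(0).round(1))
    hi=inb&(S[...,2]>60)&(S[...,1]>-40); p=S[hi]; print('presser',len(p),p.min(0),p.max(0))
E
```

```text
Traceback (most recent call last):
ValueError: attempt to get argmax of an empty sequence
```

```bash
python3 - <<'E'
from m import *
for n,q in (('scene',[(340,240),(270,215),(430,280),(300,215),(330,250)]),('side',[(200,260),(285,275),(200,340),(250,225)])):
    W=np.load(n+'0.npy'); print(n,np.isnan(W[...,0]).mean())
    for u,v in q: print(u,v,W[v,u])
E
```

```text
scene 0.004068877551020408
340 240 [91.54878687 90.59809425 90.86656085]
270 215 [118.72808267 117.77739006 118.04585665]
430 280 [63.20959843 62.25890581 62.52737241]
300 215 [110.5239673  109.57327468 109.84174128]
330 250 [91.32552419 90.37483157 90.64329817]
side 0.004085884353741497
200 260 [-15.98808777 -16.51476747 -15.62231397]
285 275 [-33.67773761 -34.20441731 -33.31196381]
200 340 [-13.64323833 -14.16991803 -13.27746453]
250 225 [-30.29711493 -30.82379463 -29.93134113]
```

```bash
python3 - <<'E'
from h import *
f=robot.grab_frame('scene'); print(f['rotation']); f=robot.grab_frame('wrist');print(f['T_tool_cam'])
E
sed -i "s/T\[:3,:3\]=np.array(f\['rotation'\])/T[:3,:3]=rot({'tcp_rot':f['rotation']})/" h.py
cat > fit.py <<'E'
from m import *
for n,(u,v) in (('scene',(310,222)),('side',(250,248))):
    f=snap(n); W=cloud(f); img=f['img']
    z=W[...,2]; m=(z>.02)&(z<.037)
    m=m.astype(np.uint8); k,l=cv2.connectedComponents(m)
    L=l[v-12:v+12,u-12:u+12]; lab=np.bincount(L[L>0]).argmax(); mm=l==lab
    P=W[mm]; print(n,'deck z',np.median(P[:,2]),len(P))
    (cx,cy),(a,b),ang=cv2.minAreaRect((P[:,:2]*1000).astype(np.float32)); print(cx,cy,a,b,ang)
    yaw=np.radians(ang if abs(ang)<45 else ang-90); o=np.r_[cx,cy]/1000
    S=inst(W,o,yaw)*1000
    hsv=cv2.cvtColor(img,cv2.COLOR_RGB2HSV)
    inb=(abs(S[...,0])<110)&(abs(S[...,1])<120)
    yl=inb&(hsv[...,1]>80)&(abs(hsv[...,0].astype(int)-25)<10)&(S[...,2]>30)&(S[...,2]<45)
    bk=inb&(hsv[...,2]<60)&(S[...,2]>40)&(S[...,2]<80)&(abs(S[...,1]+75)<30)
    hi=inb&(S[...,2]>60)&(S[...,1]>-40)
    for nm,q in (('lens',yl),('lever',bk),('presser',hi)):
        p=S[q]; print(nm,len(p),p.min(0).round(1),p.max(0).round(1),p.mean(0).round(1))
E
python3 fit.py
```

```text
[-125.55443565   -0.92340674  115.17794416]
[[ 7.62988413e-04 -2.92674527e-01  9.56211817e-01 -1.28905594e-01]
 [ 9.99999580e-01 -2.62091410e-04 -8.78148081e-04 -2.36778040e-04]
 [ 5.07626478e-04  9.56212085e-01  2.92674204e-01 -7.49299879e-02]
 [ 0.00000000e+00  0.00000000e+00  0.00000000e+00  1.00000000e+00]]
scene deck z 0.031485027468117044 5430
546.3253173828125 78.37207794189453 242.1990966796875 222.88168334960938 76.54004669189453
lens 191 [-52.2  -0.3  34.8] [-4.1 47.  41.9] [-26.9  24.1  38.6]
lever 96 [-32.2 -85.8  45.2] [-21.2 -61.2  74.2] [-24.6 -71.5  60.1]
presser 257 [32.6 14.4 60. ] [106.1  35.8  88.6] [73.8 27.6 76. ]
side deck z 0.02893766064857728 10093
544.2494506835938 77.97090911865234 243.66346740722656 220.6853485107422 76.7802505493164
lens 346 [-50.    1.4  33.3] [-2.5 49.6 38.9] [-26.8  23.9  35.7]
lever 127 [-35.2 -89.1  43.4] [-24.3 -67.   71.3] [-32.1 -82.3  60. ]
presser 320 [33.  12.7 60.1] [106.3  35.   85. ] [69.5 21.4 73.8]
```

```bash
cat > plan.py <<'E'
import sys
from m import *
O=np.array([.5453,.0782]); YAW=np.radians(-13.35)
def w(p): 
    c,s=np.cos(YAW),np.sin(YAW); x,y,z=np.array(p)/1000
    return np.array([O[0]+c*x-s*y,O[1]+s*x+c*y,z])
def go(p):
    s=robot.observe(); r=rot(s); d=r.T@(w(p)-s['position'])*1000
    ty=np.degrees(np.arctan2(r[1,1],r[0,1])); want=np.degrees(YAW)+90
    cur=inst(np.array(s['position']),O,YAW)*1000
    tw=(want-ty+90)%180-90   # about world z; tool x is down -> minus
    print('cur stand',cur.round(1),'d tool units',(d/40).round(3),'twist units',round(-tw/10,3),'tilt',r[:,0].round(4),'joints',np.round(s['joints'],1),'F',np.round(s['force'],1),'w',s['width'],'t',round(s['t'],2))
if __name__=='__main__': go([float(a) for a in sys.argv[1:4]])
E
python3 - <<'E'
from plan import *
f=snap('side'); W=cloud(f); S=inst(W,O,YAW)*1000
print(robot.tips_ahead)
for u,v in ((347,285),(350,255),(264,320),(177,285)): print(u,v,np.nanmedian(S[v-2:v+3,u-2:u+3].reshape(-1,3),0).round(0))
go([-85,25,150])
E
```

```text
0.014
347 285 [  58. -209.   55.]
350 255 [  66. -201.  109.]
264 320 [ -65. -157.    4.]
177 285 [-149.   -7.    4.]
cur stand [-478.2  447.   245.1] d tool units [  2.381 -10.016  10.374] twist units -0.303 tilt [-1.e-04 -3.e-04 -1.e+00] joints [71.  27.5 91.5  0.  61.  -2.7] F [ 1.3 -0.1 -0.3] w 0.08563735016694347 t 0.35
```

{"api": "send_rows", "payload": {"steps": [[0,0,0,-0.3,0],[0,-0.6,0.6,0,0],[0,-0.8,0.8,0,0],[0,-0.8,0.8,0,0],[0,-0.8,0.8,0,0]]}}

```text
t: 0.98
position: [0.2728, 0.478, 0.2455]
tcp_rot: [61.9, 90.0, 48.6]
force: [0.0, 0.7, -0.1]
width: -0.0003
```

{"api": "send_rows", "payload": {"steps": [[0,-0.8,0.8,0,0],[0,-0.8,0.8,0,0],[0,-0.8,0.8,0,0],[0,-0.8,0.8,0,0],[0,-0.8,0.8,0,0]]}}

```text
t: 1.6
position: [0.3915, 0.2852, 0.2455]
tcp_rot: [41.8, 90.0, 28.5]
force: [-0.1, 0.3, 0.3]
width: 0.0002
```

{"api": "send_rows", "payload": {"steps": [[0,-0.8,0.8,0,0],[0,-0.8,0.8,0,0],[0,-0.8,0.8,0,0],[0,-0.2,0.2,0,0],[0,0,0,0,0]]}}

```text
t: 2.22
position: [0.468, 0.161, 0.2453]
tcp_rot: [153.6, 90.0, 140.1]
force: [-1.0, 0.7, -0.5]
width: 0.0003
```

```bash
python3 plan.py -85 25 150; python3 - <<'E'
from plan import *
f=snap('wrist'); save(f,'w1.png'); S=inst(cloud(f),O,YAW)*1000; np.save('w1.npy',S)
E
```

```text
cur stand [-94.3  62.7 245.3] d tool units [ 2.382 -0.942  0.234] twist units -0.011 tilt [-2.e-04  2.e-04 -1.e+00] joints [ 15.5  15.1 111.4   0.   53.5 -61.1] F [-1.   0.7 -0.5] w 0.00031441652604611865 t 2.23
```

View pics/w1.png

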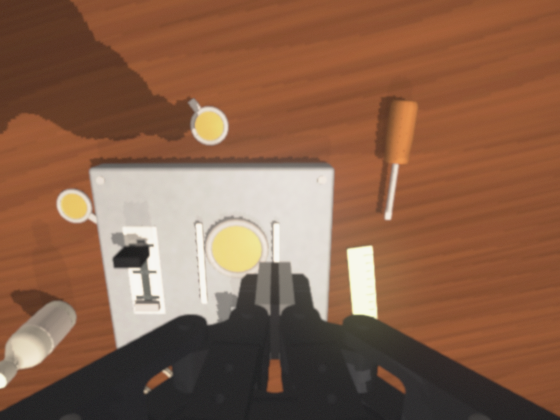

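The wrist view shows the lens at (237,247) between the rails (200 and 277), the lever at (130,256), and the near deck edge at row 167. Nothing sits in the approach path. I'll refine the stand from this cloud.

```bash
python3 - <<'E'
from plan import *
S=np.load('w1.npy'); f=cv2.imread('pics/w1.png'); hsv=cv2.cvtColor(f,cv2.COLOR_BGR2HSV)
d=(abs(S[...,2]-30)<5)
v,u=np.mgrid[:420,:560]
print('deck z',np.nanmedian(S[...,2][d&(v<240)&(u>110)&(u<320)]))
for c in (120,170,220,300): # near edge
    q=S[:,c][d[:,c]]; print('near edge x at y',q[q[:,0].argmin()].round(1))
for r in (190,220,250,280):
    q=S[r][d[r]]; q=q[abs(q[:,1])<140]; print('row',q[q[:,1].argmin()].round(1),q[q[:,1].argmax()].round(1))
yl=(hsv[...,1]>80)&(abs(hsv[...,0].astype(int)-25)<8)&(u>205)&(u<270)&(v>215)&(v<280)
p=S[yl]; print('lens',p.min(0),p.max(0),(p.min(0)+p.max(0))/2)
st=(S[...,2]>33)&(S[...,2]<43)&(u>205)&(u<270)&(v>210)&(v<260); p=S[st]; print('rim rear x',np.percentile(p[:,0],1))
bk=(hsv[...,2]<60)&(u>105)&(u<155)&(v>240)&(v<272)&(S[...,2]>45); p=S[bk]; print('lever',p.min(0),p.max(0))
rl=(S[...,2]>33.5)&(S[...,2]<40)&(v>225)&(v<255)
for a,b in ((190,208),(268,284)):
    q=S[rl&(u>a)&(u<b)]; print('rail y',q[:,1].min(),q[:,1].max())
E
```

```text
deck z 30.2275890070256
near edge x at y [-110.   -88.6   26. ]
near edge x at y [-109.9  -39.3   26.6]
near edge x at y [-109.4    9.2   25.1]
near edge x at y [-109.6   87.    27. ]
row [ -88.4 -116.    31.4] [-86.4 120.2  26.1]
row [ -56.5 -118.9   28.8] [-55.5 119.4  27.2]
row [ -24.2 -117.9   30. ] [-22.6 119.9  26.9]
row [  10.8 -118.1   29.2] [ 10.7 118.8  29.5]
lens [nan nan nan] [nan nan nan] [nan nan nan]
rim rear x -59.823676113292116
lever [-36.23442874 -85.1434683   45.89097141] [-25.46413485 -61.28972825  74.4442613 ]
rail y -16.527330612505235 -5.175555328913707
rail y 61.61637248160525 66.72198112389482
```

{"api": "send_rows", "payload": {"steps": [[0,-0.94,0.14,0,0],[0.8,0,0,0,0],[0.8,0,0,0,0],[0.8,0,0,0,0],[0,0,0,0,0]]}}

```text
t: 2.9
position: [0.4628, 0.1242, 0.1479]
tcp_rot: [-157.4, 89.8, -170.7]
force: [-0.4, -0.1, -0.5]
width: -0.0001
```

{"api": "send_rows", "payload": {"steps": [[0.8,0,0,0,0],[0.8,0,0,0,0],[0.6,0,0,0,0],[0,0,0,0,0],[0,0,0,0,0]]}}

```text
t: 3.52
position: [0.4654, 0.1239, 0.0627]
tcp_rot: [25.9, 89.9, 12.6]
force: [-0.5, -0.8, -0.2]
width: 0.0004
```

```bash
python3 plan.py -80 25 47; python3 - <<'E'
from plan import *
f=snap('side'); cv2.imwrite('pics/s2.png',cv2.resize(cv2.cvtColor(f['img'],cv2.COLOR_RGB2BGR)[150:330,120:360],None,fx=3,fy=3))
E
```

```text
cur stand [-88.3  26.   62.7] d tool units [ 0.392 -0.026  0.207] twist units 0.001 tilt [ 1.3e-03  3.0e-04 -1.0e+00] joints [ 11.3  30.7 122.    0.   27.2 -65.4] F [-0.5 -0.8 -0.2] w 0.00035166033551483993 t 3.52
```

View pics/s2.png

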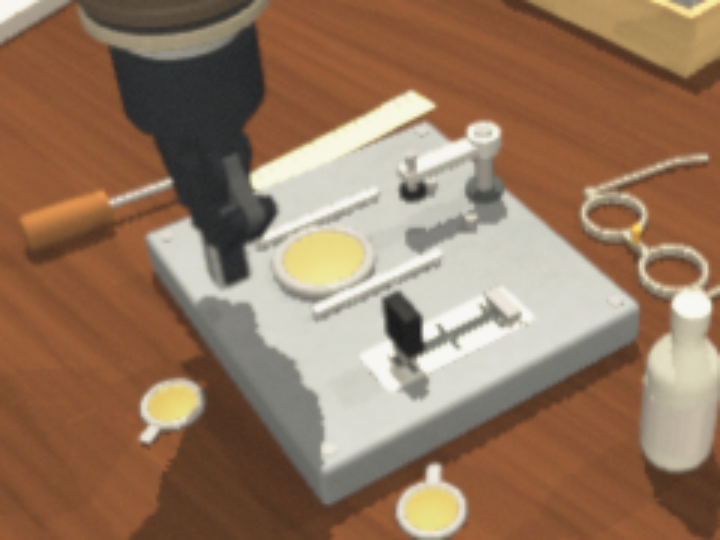

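The fingertips at (230,262) stand behind the lens, clear of it. Now I lower them and push.

{"api": "send_rows", "payload": {"steps": [[0.2,-0.02,0,0,0],[0.18,0,0,0,0],[0,0,0.2,0,0],[0,0,0.15,0,0],[0,0,0.15,0,0]]}}

```text
t: 4.2
position: [0.4847, 0.1178, 0.0462]
tcp_rot: [20.9, 90.0, 7.5]
force: [-0.4, -0.3, 0.0]
width: -0.0002
```

{"api": "send_rows", "payload": {"steps": [[0,0,0.2,0,0],[0,0,0.25,0,0],[0,0,0.25,0,0],[0,0,0.25,0,0],[0,0,0.2,0,0]]}}

```text
t: 4.82
position: [0.5295, 0.1071, 0.0461]
tcp_rot: [11.2, 90.0, -2.2]
force: [-0.6, -0.7, -0.1]
width: 0.0
```

{"api": "send_rows", "payload": {"steps": [[0,0,0.15,0,0],[0,0,0.1,0,0],[0,0,0.08,0,0],[0,0,0,0,0],[0,0,0,0,0]]}}

```text
t: 5.45
position: [0.5414, 0.1043, 0.0461]
tcp_rot: [-153.0, 90.0, -166.4]
force: [0.3, 0.5, 0.0]
width: -0.0001
```

```bash
cat > lens.py <<'E'
from plan import *
go([-3.5,25,47])
for n in ('wrist','side'):
    f=snap(n); S=inst(cloud(f),O,YAW)*1000; hsv=cv2.cvtColor(f['img'],cv2.COLOR_RGB2HSV)
    q=(hsv[...,1]>80)&(abs(hsv[...,0].astype(int)-25)<10)&(S[...,2]>30)&(S[...,2]<45)&(abs(S[...,1]-25)<38)&(abs(S[...,0])<90)
    p=S[q]; print(n,len(p),p.min(0).round(1) if len(p) else '',p.max(0).round(1) if len(p) else '')
    cv2.imwrite('pics/l_%s_%d.png'%(n,round(100*robot.observe()['t'])),cv2.resize(cv2.cvtColor(f['img'],cv2.COLOR_RGB2BGR)[150:330,120:360],None,fx=3,fy=3))
E
python3 lens.py; ls -t pics|head -3
```

```text
cur stand [-9.8 24.5 46.1] d tool units [-0.023  0.013  0.157] twist units -0.002 tilt [-1.e-04 -0.e+00 -1.e+00] joints [  7.8  35.8 113.2  -0.   31.  -68.9] F [0.3 0.5 0. ] w -0.00014259150996961148 t 5.45
wrist 392 [26.8 20.6 36.2] [46.2 27.7 39.3]
side 285 [10.3  0.8 32.7] [59.  46.3 38.2]
l_side_555.png
l_wrist_550.png
s2.png
```

{"api": "send_rows", "payload": {"steps": [[0,0,0.05,0,0],[0,0,0.03,0,0],[0,0,0.03,0,0],[0,0,0.02,0,0],[0,0,0,0,0]]}}

```text
t: 6.18
position: [0.5466, 0.1031, 0.0461]
tcp_rot: [-171.0, 90.0, 175.6]
force: [-1.0, 0.8, 0.4]
width: 0.0001
```

```bash
python3 lens.py
```

```text
cur stand [-4.5 24.5 46.1] d tool units [-0.023  0.013  0.025] twist units -0.003 tilt [-2.e-04  0.e+00 -1.e+00] joints [  7.6  36.  112.5   0.   31.5 -69.1] F [-1.   0.8  0.4] w 0.00012366384879126312 t 6.17
wrist 284 [32.6 21.1 36.5] [47.4 27.2 39.2]
side 276 [14.6 -0.9 32.6] [63.9 41.  38.6]
```

{"api": "send_rows", "payload": {"steps": [[0,0,0.015,0,0],[0,0,0.015,0,0],[0,0,0,0,0],[0,0,0,0,0],[0,0,0,0,0]]}}

```text
t: 6.9
position: [0.547, 0.1029, 0.046]
tcp_rot: [-165.7, 89.9, -179.1]
force: [-5.9, 3.5, 3.6]
width: -0.0002
```

{"api": "send_rows", "payload": {"steps": [[0,0,0.015,0,0],[0,0,0.01,0,0],[0,0,0,0,0],[0,0,0,0,0],[0,0,0,0,0]]}}

```text
t: 7.52
position: [0.5471, 0.1027, 0.0459]
tcp_rot: [-165.5, 89.8, -178.8]
force: [-9.3, 5.2, 5.9]
width: -0.0002
```

```bash
python3 lens.py; ls -t pics|head -2
```

```text
cur stand [-3.9 24.3 45.9] d tool units [-0.027  0.018  0.01 ] twist units -0.002 tilt [-3.e-03 -1.e-04 -1.e+00] joints [  7.5  36.1 112.3   0.   31.7 -69.2] F [-9.3  5.2  5.9] w -0.0002389050448569511 t 7.53
wrist 278 [32.1 20.9 36.2] [47.5 27.  39.3]
side 274 [15.6  0.3 33.1] [62.9 43.4 38.4]
l_side_762.png
l_wrist_758.png
```

```bash
cd pics; python3 -c "
import cv2,numpy as np
a=cv2.imread('l_side_762.png')[100:420,200:600];b=cv2.imread('l_wrist_758.png')[100:540,100:500]
b=b[:320]
cv2.imwrite('c1.png',np.hstack([a,b]))"
```

```text
(no output)
```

View pics/c1.png

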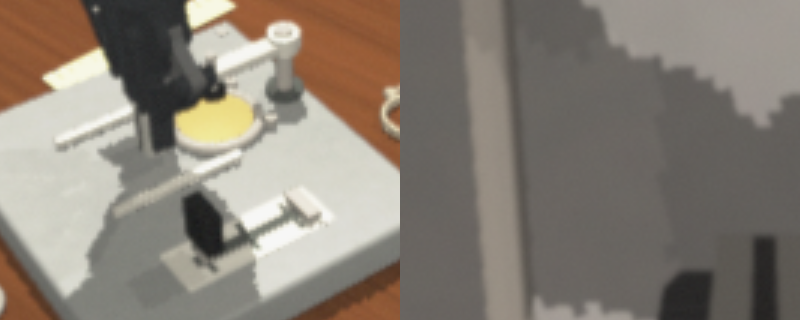

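The lens at (215,120) touches the visible pin at (268,115). I'll back off, raise the hand and measure without the occlusion.

{"api": "send_rows", "payload": {"steps": [[0,0,-0.15,0,0],[0,0,-0.35,0,0],[0,0,-0.5,0,0],[-0.8,0,0,0,0],[-0.8,0,0,0,0]]}}

```text
t: 8.25
position: [0.5087, 0.1119, 0.1106]
tcp_rot: [-153.9, 89.9, -167.3]
force: [0.5, 0.2, -0.9]
width: -0.0
```

{"api": "send_rows", "payload": {"steps": [[-0.8,0,-0.5,0,0],[-0.8,0,-0.5,0,0],[-0.5,0,0,0,0],[0,0,0,0,0],[0,0,0,0,0]]}}

```text
t: 8.88
position: [0.4705, 0.121, 0.1935]
tcp_rot: [-149.9, 90.0, -163.3]
force: [-0.1, -0.3, -0.4]
width: -0.0004
```

```bash
cat > lc.py <<'E'
from plan import *
go([-100,-75,150])
for n in ('wrist','side','scene'):
    f=snap(n); S=inst(cloud(f),O,YAW)*1000; hsv=cv2.cvtColor(f['img'],cv2.COLOR_RGB2HSV)
    q=(hsv[...,1]>80)&(abs(hsv[...,0].astype(int)-25)<10)&(S[...,2]>30)&(S[...,2]<45)&(abs(S[...,1]-25)<38)&(abs(S[...,0]-30)<50)
    p=S[q][:,:2]
    if len(p)<30: print(n,len(p)); continue
    h=cv2.convexHull(p.astype(np.float32)); c,r=cv2.minEnclosingCircle(h); print(n,len(p),'circle',np.round(c,1),round(r,1),p.min(0).round(1),p.max(0).round(1))
    save(f,'k_%s.png'%n)
E
python3 lc.py
```

```text
cur stand [-82.7  24.4 193.5] d tool units [ 1.088 -2.484 -0.432] twist units -0.002 tilt [-4.e-04 -1.e-04 -1.e+00] joints [ 10.8  18.4 115.7  -0.   45.9 -65.8] F [-0.1 -0.3 -0.4] w -0.000380101229231522 t 8.88
wrist 0
side 293 circle [38.8 23.5] 25.4 [13.4 -1.3] [63.  47.5]
scene 171 circle [39.4 24.8] 23.6 [16.1  9.6] [62.7 46.6]
```

The lens sits at about (39, 24.5), so it is home within about 1.5 mm. Now the lever.

{"api": "send_rows", "payload": {"steps": [[0,-0.8,0.1,0,0],[0,-0.8,0.1,0,0],[0,-0.88,0,0,0],[0.5,0,0,0,0],[0.8,0,0,0,0]]}}

```text
t: 9.65
position: [0.4563, 0.0221, 0.1416]
tcp_rot: [12.0, 89.9, -1.4]
force: [0.2, -0.0, -0.7]
width: 0.0001
```

{"api": "send_rows", "payload": {"steps": [[0.8,0,0,0,0],[0.8,0,0,0,0],[0.4,0,0,0,0],[0,0,0,0,0],[0,0,0,0,0]]}}

```text
t: 10.28
position: [0.4559, 0.0227, 0.0623]
tcp_rot: [-165.1, 90.0, -178.4]
force: [0.6, -0.4, 0.3]
width: 0.0003
```

```bash
python3 plan.py 15 -75 61;  python3 - <<'E'
from plan import *
f=snap('side'); cv2.imwrite('pics/s4.png',cv2.resize(cv2.cvtColor(f['img'],cv2.COLOR_RGB2BGR)[150:330,120:360],None,fx=3,fy=3))
E
```

```text
cur stand [-74.1 -74.7  62.3] d tool units [ 0.032 -0.007  2.228] twist units -0.003 tilt [-1.e-04 -0.e+00 -1.e+00] joints [ -1.   29.7 125.1  -0.   25.2 -77.6] F [ 0.6 -0.4  0.3] w 0.00031623229148582273 t 10.28
```

View pics/s4.png

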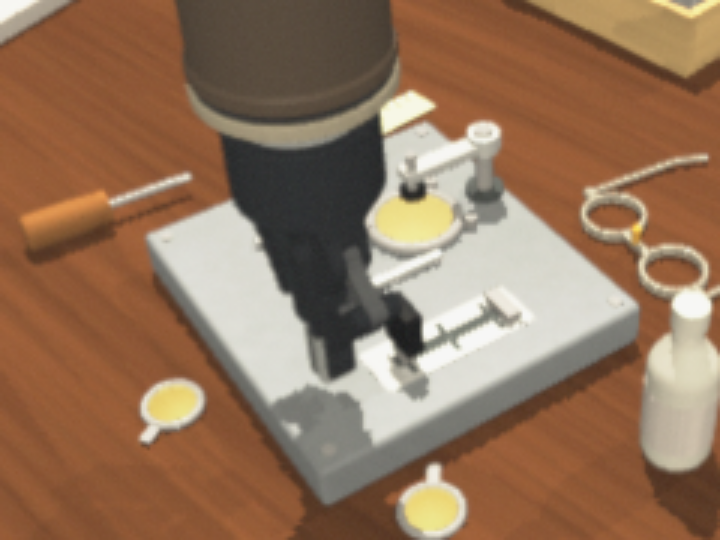

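The fingertips at (335,345) are behind the lever at (403,325), and the lens is at the pin at (468,215). Pushing the lever.

{"api": "send_rows", "payload": {"steps": [[0,0,0.2,0,0],[0,0,0.2,0,0],[0,0,0.2,0,0],[0,0,0.15,0,0],[0,0,0.15,0,0]]}}

```text
t: 10.95
position: [0.4895, 0.0144, 0.0619]
tcp_rot: [-171.2, 89.8, 175.4]
force: [-9.6, 4.4, 6.7]
width: 0.0004
```

{"api": "send_rows", "payload": {"steps": [[0,0,0.15,0,0],[0,0,0.15,0,0],[0,0,0.15,0,0],[0,0,0.15,0,0],[0,0,0.15,0,0]]}}

```text
t: 11.58
position: [0.5189, 0.0076, 0.0619]
tcp_rot: [-173.3, 89.8, 173.4]
force: [-9.2, 4.5, 8.0]
width: 0.0001
```

{"api": "send_rows", "payload": {"steps": [[0,0,0.15,0,0],[0,0,0.15,0,0],[0,0,0.12,0,0],[0,0,0.08,0,0],[0,0,0,0,0]]}}

```text
t: 12.2
position: [0.5398, 0.0027, 0.0621]
tcp_rot: [7.8, 90.0, -5.6]
force: [0.9, 0.4, -0.6]
width: 0.0005
```

{"api": "send_rows", "payload": {"steps": [[0,0,0.04,0,0],[0,0,0.03,0,0],[0,0,0.02,0,0],[0,0,0,0,0],[0,0,0,0,0]]}}

```text
t: 12.82
position: [0.5409, 0.0023, 0.0618]
tcp_rot: [-172.6, 89.8, 174.0]
force: [-8.8, 3.9, 7.2]
width: -0.0003
```

```bash
python3 plan.py 15 -75 61; python3 fit.py | grep -E 'lens|lever|press'
```

```text
cur stand [ 13.3 -74.8  61.8] d tool units [ 0.021 -0.004  0.043] twist units -0.002 tilt [-3.7e-03  4.0e-04 -1.0e+00] joints [ -3.   33.8 114.    0.   32.4 -79.6] F [-8.8  3.9  7.2] w -0.0003443184108217133 t 12.82
lens 98 [11.5 -0.5 35.1] [61.  46.4 40.4] [38.4 32.9 38.4]
lever 129 [  6.  -89.   45.2] [ 36.7 -60.8  79.9] [ 29.2 -71.4  62. ]
presser 4526 [-90.5 -40.   60. ] [106.   36.1 491.8] [ 22.5 -16.1 372.6]
lens 141 [16.5  2.9 32.8] [41.5 50.1 43.7] [28.5 25.4 36.1]
lever 138 [  6.5 -89.2  45.3] [ 34.5 -82.5  79.5] [ 20.9 -86.6  63.2]
presser 1509 [-78.2 -39.9 102.9] [  7.2 -12.5 452.5] [-46.3 -31.6 400.6]
```

{"api": "send_rows", "payload": {"steps": [[0,0,0.02,0,0],[0,0,0.02,0,0],[0,0,0,0,0],[0,0,0,0,0],[0,0,0,0,0]]}}

```text
t: 13.55
position: [0.5411, 0.0022, 0.0617]
tcp_rot: [-172.7, 89.6, 173.9]
force: [-16.1, 6.5, 12.9]
width: -0.0002
```

{"api": "send_rows", "payload": {"steps": [[0,0,-0.2,0,0],[0,0,-0.4,0,0],[0,0,-0.5,0,0],[0,0,-0.5,0,0],[-0.8,0,0,0,0]]}}

```text
t: 14.18
position: [0.4785, 0.0168, 0.0929]
tcp_rot: [-168.1, 89.7, 178.5]
force: [0.3, 0.2, -0.0]
width: 0.0
```

{"api": "send_rows", "payload": {"steps": [[-0.8,0,0,0,0],[-0.8,0,-0.4,0,0],[-0.8,0,-0.4,0,0],[-0.5,0,0,0,0],[0,0,0,0,0]]}}

```text
t: 14.8
position: [0.4514, 0.0239, 0.2113]
tcp_rot: [12.4, 89.8, -0.9]
force: [0.6, 0.0, -0.6]
width: -0.0
```

```bash
python3 lc.py; python3 fit.py | grep -E 'lens|lever|press';  python3 - <<'E'
from plan import *
f=snap('side'); cv2.imwrite('pics/s5.png',cv2.resize(cv2.cvtColor(f['img'],cv2.COLOR_RGB2BGR)[150:350,120:386],None,fx=3,fy=3))
E
```

```text
cur stand [-78.9 -74.5 211.3] d tool units [ 1.53  -0.013 -0.533] twist units -0.002 tilt [ 3.1e-03 -1.0e-04 -1.0e+00] joints [ -0.8  14.2 118.8  -0.   46.8 -77.4] F [ 0.6  0.  -0.6] w -9.382005636460917e-06 t 14.8
wrist 1029 circle [38.6 24. ] 25.3 [14.3 -1.2] [56.9 48.1]
side 255 circle [39.  23.7] 24.9 [14.1  0.6] [63.9 47.5]
scene 99 circle [39.5 23.8] 23.8 [15.9  0. ] [61.4 47.3]
lens 97 [14.1 -0.3 36. ] [61.  47.4 40.9] [38.9 33.2 38.4]
lever 77 [ 25.  -86.9  44.4] [ 37.8 -62.1  73.2] [ 33.5 -74.   59.6]
presser 1389 [-104.1  -40.    60. ] [104.8  35.6 479.4] [-56.4 -27.  360.3]
lens 254 [15.7  0.5 32.9] [64.8 51.2 42.4] [38.2 21.1 36. ]
lever 127 [ 23.6 -88.6  44.5] [ 33.8 -67.5  71.3] [ 27.  -81.6  59.6]
presser 237 [-91.4 -40.   60.1] [106.3  33.5 288.6] [ -7.8  -4.2 178.3]
```

View pics/s5.png

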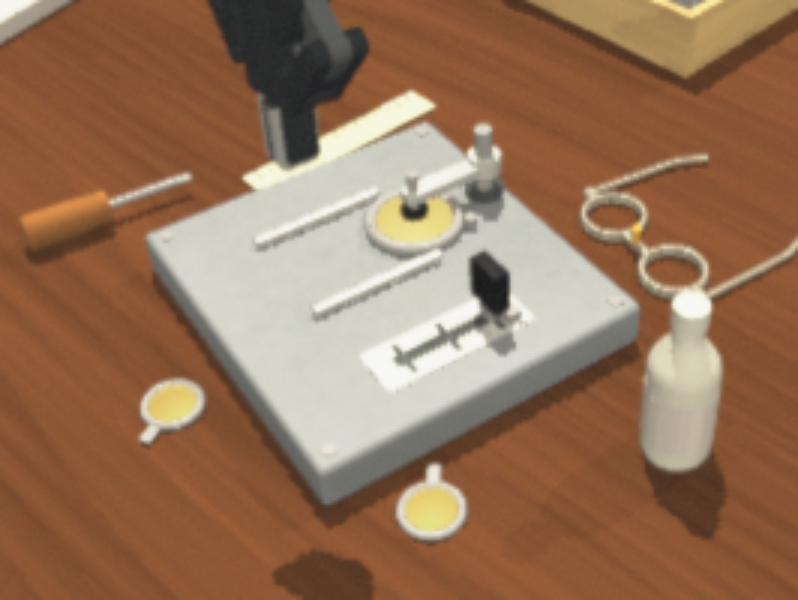

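The lever at (490,285) stands against the stop block, the pad at (413,210) is down on the lens, and the lens is at the pin. The other things have not moved and the hand is clear. Handing in.

```bash
python3 -c "
from workcell import robot
print(robot.job_done())"
```

```text
the job is handed in; nothing more can be done
None
```

I pushed the lens home against the pins, then pushed the lever past the first detent to its second stop. I backed the hand off, raised it clear and handed the job in at about 15 s.

**Last checks:**
- **Lens:** all three cameras put its centre within about 2 mm of the nest, at roughly (39, 24) mm in the stand against a nest of (40, 25). It measured the same before and after clamping. With the hand raised, before the lever, two cameras gave (38.8, 23.5) and (39.4, 24.8).
- **Lever:** it travelled about 58–59 mm by camera, against 60 nominal. At the end it resisted a further push of about 16–17 N horizontally with almost no movement, and it stayed there after I let go.
- **Pad:** it looks down on the lens in the final picture. I could not measure its force.
- **Bystanders and hand:** the trial lenses, ruler, frame, bottle and driver look unmoved in the side view, though I did not measure them. The hand is clear, with external force under 1 N.

**Disagreements:** the colour-based presser height reading was useless in the later views because the arm got into it. The lens reading while the finger still covered part of it was also unreliable, so I measured again with the hand raised. No check failed.

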